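Pop the last battery hatch

ROBOT

A 6-joint arm with a two-finger parallel gripper is mounted at the origin on a cart in front of the work surface, level with it; the furniture and walls round the work are solid. World frame = base frame: x ahead of the robot, y to its left, z up, the work surface at z = 0. Lengths are in m, angles in rad, forces in N, time in s.
With the tool pointing down it reaches from about 0.35 to 0.85 m from the base axis. Payload 8.1 kg.
Tool frame: the origin (TCP) lies between the finger pads; the fingertips stand 14 mm ahead of it and the grasp point (between the pads) lies 5 mm behind it; z points along the fingers, y is the line along which they close (so a half turn about z gives the same grasp; the last joint's range is limited). The gripper opens to 93 mm and grips with 3 to 60 N. Pads are 15 mm wide; open, the fingers measure 128 mm over their backs; the gripper's body (75 mm by 188 mm) begins 65 mm behind the grasp point.
Start: joints at [-1.277, 0.13, 1.488, -0, 1.523, -0.085], TCP at [0.222, -0.557, 0.2] pointing down, gripper open.
Joint ranges: [-2.96, 2.96], [-0.89, 2.26], [0.02, 2.5], [-1.34, 4.48], [0, 2.73], [-2.66, 2.66]. Speed limits (rad/s): [2.39, 2.39, 2.79, 3.14, 3.14, 3.14].

INTERFACE

Orientations are given as a rotation vector (axis times angle).
In Python, from plant import robot gives the robot as it stands.
- The arm moves only by the tool arm_command, never from a script. Its argument "targets" is a list of rows, each an object of numbers: "x", "y", "z": the shift along the world's x, y, z in units of 500 mm (1.0 is 500 mm); "rx", "ry", "rz": the turn, a rotation vector about the world's x, y, z in units of 2 rad (1.0 is 2 rad); "claw": the closure in counts, from 0 (fully open) to 255 (shut). In form: [{"x": .., "y": .., "z": .., "rx": .., "ry": .., "rz": .., "claw": ..}, ...]. A call has 1 to 10 rows; each row is the pose to reach, as a shift and turn from the pose commanded when the call began; what a row does not reach only later rows make up. A row lasts 1/12 s, in which the tool goes at most 41.7 mm and 7.16 degrees, less where a joint would pass 70% of its speed; a pose out of reach is approached as far as the arm can. A call with a number of a shift or a turn outside -1 to 1 is refused whole. A call with a gripper value outside its range is refused whole. The fingers move at their own pace and stop on an object; "squeeze" is the grip in N (left out, the last holds). Time passes only in rows, so rows that repeat a pose let the fingers close. It gives the time, the measured TCP pose, the force, the opening and the grip force at its end, in the units of the state.
- robot.read_state(): the state, without advancing time (a new reading comes with each control period).
- robot.read_camera(name): name is "scene" or "top" or "wrist"; returns (picture, depth): 420x560x3 uint8, red, green, blue; 420x560 float32, m along the optical axis (not along the pixel's ray), 0 where there is no reading.
- robot.get_calibration(name): a dict with "intrinsics" (3x3 intrinsics, pixels), "origin" and "orientation" of the camera in the world. Camera axes: x right, y up, looking along -z (the intrinsics and any distortion apply to the point x, -y, -z); pixel columns grow to the right and rows downward; lengths in m; the calibration is good to about 2 mm. A picture is of the moment at which its call begins: read the wrist's pose just before it. get_calibration takes no time and is no camera call; for the wrist camera it gives the pose at the moment of the call.
- robot.close_job(): hands the job in; it is judged then, once.
The state is a dict: "t": time; "q": joint angles; "dq": joint speeds; "joint_torque": joint torques, N m; "tool_pos": TCP position; "orientation": TCP orientation; "force": force on the tool from outside, world axes, zero at the start; "wrist_torque": the same for the moment, N m; "opening": finger opening in m; "gripper_force": force on a finger pad.
Only numpy, scipy, OpenCV 4.12 (cv2) and the standard library are available. Lean on these libraries where they do the work, as an engineer would, in place of code of your own. Each camera call takes 0.05 s, during which the arm holds its last target. There are 200 camera calls.

TASK

The batteries of the three data loggers on the bench are to be changed, and two of the battery hatches already stand open. Press the ribbed patch of the hatch that is still shut once, lightly, with a fingertip until the latch lets go, draw back so that the hatch springs up, and watch for a second or two that it stays open without being touched. Do not push any open hatch down, and leave the loose things on the bench where they are.

Things in the scene. Friction and masses are not known exactly. Their poses are not given: they have to be found in the camera images.
- logger_a: grey cast-metal battery box of a data logger, 112 long (its x) x 92 wide x 55 mm high, with small side mounting ears and a sensor plug at the back, screwed to the bench and immovable; origin at the centre of its underside, x runs from the hatch's free edge to its hinge (roughly away from the robot), z up. Its hatch starts shut.
- logger_a_hatch (a joint): hinge angle of the hatch of logger_a, rad: about 0 = shut and latched (flush with the top of the box); negative = pressed in below flush, springy stop at -0.10; 0.6 = popped fully open. Touch latch: pressing the shut hatch down past about -0.03 (1.5 mm below flush at the press point; 2 to 3 N carry it to the stop at 5 mm) and letting go makes its spring swing it up to 0.6 in about half a second, following the finger up; pressing an open hatch right down latches it shut again.
- logger_a_press (a point): press point of the hatch of logger_a: middle of the ribbed patch on the hatch's top face (z up when shut, at 55 mm height), 50 mm from the hinge and 26 mm from the free edge. The hatch is a dark steel plate 72 x 66 mm, 5 mm thick, in an opening of 82 x 70 mm, hinged at the far end of the box; its free edge faces the robot and, when open, stands about 97 mm above the bench. The point and its axes move with the hatch.
- logger_b: grey cast-metal battery box of a data logger, 112 long (its x) x 92 wide x 55 mm high, with small side mounting ears and a sensor plug at the back, screwed to the bench and immovable; origin at the centre of its underside, x runs from the hatch's free edge to its hinge (roughly away from the robot), z up. Its hatch starts open.
- logger_b_hatch (a joint): hinge angle of the hatch of logger_b, rad: about 0 = shut and latched (flush with the top of the box); negative = pressed in below flush, springy stop at -0.10; 0.6 = popped fully open. Touch latch: same latch; this one starts open.
- logger_b_press (a point): press point of the hatch of logger_b: middle of the ribbed patch on the hatch's top face (z up when shut, at 55 mm height), 50 mm from the hinge and 26 mm from the free edge. The hatch is a dark steel plate 72 x 66 mm, 5 mm thick, in an opening of 82 x 70 mm, hinged at the far end of the box; its free edge faces the robot and, when open, stands about 97 mm above the bench. The point and its axes move with the hatch.
- logger_c: grey cast-metal battery box of a data logger, 112 long (its x) x 92 wide x 55 mm high, with small side mounting ears and a sensor plug at the back, screwed to the bench and immovable; origin at the centre of its underside, x runs from the hatch's free edge to its hinge (roughly away from the robot), z up. Its hatch starts open.
- logger_c_hatch (a joint): hinge angle of the hatch of logger_c, rad: about 0 = shut and latched (flush with the top of the box); negative = pressed in below flush, springy stop at -0.10; 0.6 = popped fully open. Touch latch: same latch; this one starts open.
- logger_c_press (a point): press point of the hatch of logger_c: middle of the ribbed patch on the hatch's top face (z up when shut, at 55 mm height), 50 mm from the hinge and 26 mm from the free edge. The hatch is a dark steel plate 72 x 66 mm, 5 mm thick, in an opening of 82 x 70 mm, hinged at the far end of the box; its free edge faces the robot and, when open, stands about 97 mm above the bench. The point and its axes move with the hatch.
- cork: loose brown cork block, 40x70x28 mm, in front of the boxes; origin under its centre; bystander
- tape: loose roll of masking tape lying flat, 97 mm across, 24 high, behind the boxes; origin under its centre; bystander
- bolt_left: loose steel bolt standing on its head, 36 mm high, between the left and middle boxes; bystander
- bolt_right: loose steel bolt standing on its head, 36 mm high, between the middle and right boxes; bystander
- screwdriver: loose cross-head screwdriver with yellow handle, 170 mm long, lying in front of the boxes; bystander

How it is judged:
By the outcome, as a careful person would: the job done as asked, in the order asked, and still so for the second after the job is handed in, with the robot touching nothing.
It also fails if it takes over 35 s, if anything falls off the work surface, if the arm or the gripper's body presses on something with over 40 N, if the wrist force passes 120 N, or if a joint passes its speed limit or range.

## Working session

There is one attempt and no reset: what is moved stays moved. The work goes in short steps, Python scripts to look and compute and a tool call to move; the robot and the scene stay as the last step left them, time stands still between calls to the robot, and variables do not carry over. Pictures are saved under pics/ and viewed, at most 10 in all, crops included, and the job is handed in when it is done.

Besides the shell and the picture viewer there is one more tool, called as name(argument=value, ...) on one line, values as JSON. arm_command: Moves the arm, as the interface text tells. Shifts and turns lie within -1 to 1; 1 stands for 500 mm of shift or 2 rad of turn. Its arguments: {"type":"object","properties":{"targets":{"type":"array","items":{"type":"object","properties":{"x":{"type":"number","minimum":-1,"maximum":1},"y":{"type":"number","minimum":-1,"maximum":1},"z":{"type":"number","minimum":-1,"maximum":1},"rx":{"type":"number","minimum":-1,"maximum":1},"ry":{"type":"number","minimum":-1,"maximum":1},"rz":{"type":"number","minimum":-1,"maximum":1},"claw":{"type":"number"}}}},"squeeze":{"type":"number"}},"required":["targets"]}

```bash
mkdir -p pics; cat > h.py <<'E'
import numpy as np, cv2
from plant import robot
def cloud(n):
    im,d=robot.read_camera(n); c=robot.get_calibration(n)
    K=np.array(c["intrinsics"]); R=np.array(c["orientation"]); o=np.array(c["origin"])
    if R.size==3: R=cv2.Rodrigues(R.astype(float))[0]
    v,u=np.mgrid[:420,:560]
    p=np.stack([(u-K[0,2])/K[0,0]*d,-(v-K[1,2])/K[1,1]*d,-d],-1)
    return im,d,p@R.T+o,c
E
python3 - <<'E'
from h import *
for n in("top","scene"):
    im,d,P,c=cloud(n); cv2.imwrite(f"pics/{n}0.png",im[...,::-1]); np.savez(f"{n}0.npz",im=im,d=d,P=P); print(n,c,(d==0).mean())
s=robot.read_state();print(s)
E
```

```text
top {'intrinsics': array([[444.7160084 ,   0.        , 284.61451805],
       [  0.        , 444.7160084 , 211.21164743],
       [  0.        ,   0.        ,   1.        ]]), 'origin': array([ 0.53629045, -0.10592317,  0.94829875]), 'orientation': array([ 0.08451606, -0.07442379, -1.57574652])} 0.004030612244897959
scene {'intrinsics': array([[419.59753295,   0.        , 278.67839769],
       [  0.        , 419.59753295, 207.68299781],
       [  0.        ,   0.        ,   1.        ]]), 'origin': array([0.11351868, 0.48906671, 0.79526799]), 'orientation': array([ 0.34544352, -0.96898838, -2.25392103])} 0.004043367346938775
{'t': 0.1, 'q': array([-1.27742247e+00,  1.31076970e-01,  1.48917266e+00, -2.83186429e-06,
        1.52299739e+00, -8.54226142e-02]), 'dq': array([-0.00135751, -0.00221985, -0.00203774,  0.00049816, -0.00126449,
       -0.00036296]), 'joint_torque': array([ 2.09998805e-03, -5.61339605e+01, -4.93097377e+01,  7.71413161e-02,
        2.91301747e-02, -5.71913392e-05]), 'tool_pos': array([ 0.22173082, -0.55694102,  0.1994963 ]), 'orientation': array([-3.08379800e+00, -5.91151622e-01,  2.73987042e-04]), 'force': array([-0.23930073, -0.57568903, -0.24742381]), 'wrist_torque': array([0.06781522, 0.01636766, 0.03671372]), 'gripper_force': 0.0, 'opening': 0.09310472523227169}
```

View pics/top0.png

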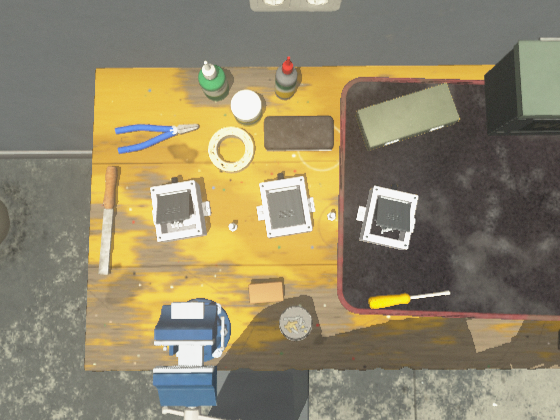

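View pics/scene0.png

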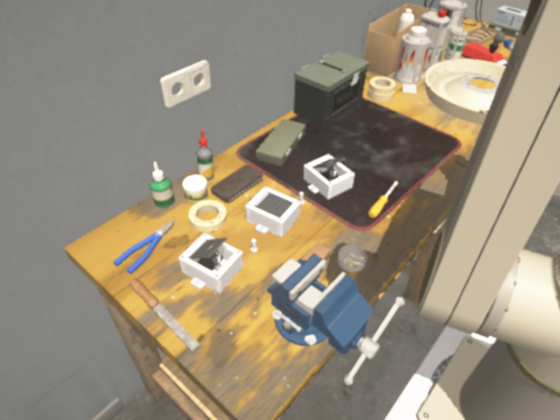

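The top view shows the middle logger (287,207) with its hatch flush. The left (178,210) and right (390,217) hatches stand open, and the scene view agrees. Next I'll measure the middle box.

```bash
python3 - <<'E'
from h import *
for n,boxes in (("top",dict(L=(145,170,212,248),M=(255,172,317,243),R=(355,180,422,253))),("scene",dict(M=(243,182,305,236)))):
    z=np.load(n+"0.npz"); im,P=z["im"],z["P"]; g=im.max(-1)
    for k,(a,b,c,d) in boxes.items():
        m=np.zeros(g.shape,bool); m[b:d,a:c]=1; m&=(P[...,2]>.03)
        dark=(m&(g<120)).astype(np.uint8)
        nn,lab,st,_=cv2.connectedComponentsWithStats(dark); i=1+st[1:,4].argmax(); q=P[lab==i]
        lt=P[m&(g>150)&(P[...,2]>.05)&(P[...,2]<.06)]
        r=cv2.minAreaRect(q[:,:2].astype(np.float32)*1000)
        print(n,k,"hatch z pct",np.percentile(q[:,2],[2,50,98]).round(4),"rect",r,"rim z",np.median(lt[:,2]).round(4),"rim rect",cv2.minAreaRect(lt[:,:2].astype(np.float32)*1000))
        if k=="M" and n=="top":
            # ray-plane refine using depth already; ribs crop
            cv2.imwrite("pics/crop.png",cv2.resize(im[b:d,a:c,::-1],None,fx=8,fy=8,interpolation=cv2.INTER_CUBIC))
            for v,u in((185,270),(185,300),(205,287),(230,275),(230,305)): print(u,v,P[v,u].round(3))
z=np.load("top0.npz");P=z["P"];print("max z in area",[(x,P[(abs(P[...,0]-x)<.05)&(P[...,1]<0.1)&(P[...,1]>-.55)][:,2].max().round(3)) for x in(.3,.4,.5,.6,.7)])
E
```

```text
top L hatch z pct [0.0309 0.0325 0.036 ] rect ((697.197998046875, 129.8514404296875), (9.476371765136719, 11.27140998840332), 89.11766815185547) rim z 0.054 rim rect ((630.1423950195312, 120.51679992675781), (112.12032318115234, 92.6606216430664), 9.207788467407227)
top M hatch z pct [0.0301 0.0331 0.4199] rect ((622.8162231445312, -96.16737365722656), (173.8292999267578, 10.531044960021973), 2.9660494327545166) rim z 0.0541 rim rect ((636.802490234375, -101.28944396972656), (112.17035675048828, 91.74121856689453), 8.718576431274414)
270 185 [ 0.681 -0.071  0.055]
300 185 [ 0.68  -0.132  0.054]
287 205 [ 0.64  -0.105  0.053]
275 230 [ 0.589 -0.081  0.056]
305 230 [ 0.589 -0.141  0.055]
top R hatch z pct [0.0567 0.0765 0.0953] rect ((600.6227416992188, -227.661865234375), (76.32876586914062, 264.5934753417969), 11.762431144714355) rim z 0.054 rim rect ((613.6012573242188, -312.92559814453125), (91.9582290649414, 112.34581756591797), 76.90914154052734)
scene M hatch z pct [0.054  0.0562 0.0567] rect ((617.4851684570312, -93.10062408447266), (5.075913429260254, 7.358745574951172), 41.341915130615234) rim z 0.0546 rim rect ((635.2577514648438, -102.03394317626953), (113.18142700195312, 96.99332427978516), 8.146978378295898)
max z in area [(0.3, np.float64(0.154)), (0.4, np.float64(0.154)), (0.5, np.float64(0.948)), (0.6, np.float64(0.099)), (0.7, np.float64(0.071))]
```

View pics/crop.png

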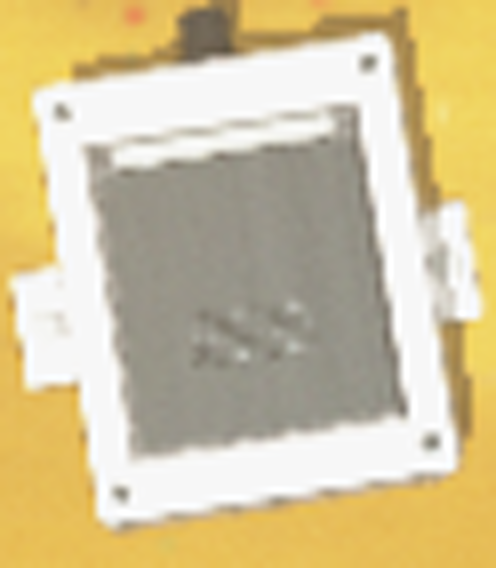

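The ribbed patch is at crop (252,332), which is top pixel (286,213) and world ≈ (0.624, -0.1035, 0.055). The box yaw is about +8.7°.

arm_command(targets=[{"x": 0.4,"y": 0.45,"rz": -0.06,"claw": 255},{"x": 0.8045,"y": 0.907,"rz": -0.1135,"claw": 255},{"x": 0.8045,"y": 0.907,"rz": -0.1135,"claw": 255},{"x": 0.8045,"y": 0.907,"rz": -0.1135,"claw": 255},{"x": 0.8045,"y": 0.907,"rz": -0.1135,"claw": 255},{"x": 0.8045,"y": 0.907,"rz": -0.1135,"claw": 255},{"x": 0.8045,"y": 0.907,"rz": -0.1135,"claw": 255},{"x": 0.8045,"y": 0.907,"rz": -0.1135,"claw": 255},{"x": 0.8045,"y": 0.907,"rz": -0.1135,"claw": 255},{"x": 0.8045,"y": 0.907,"rz": -0.1135,"claw": 255}])

```text
schema error: expected keys x, y, z, rx, ry, rz, claw
```

arm_command(targets=[{"x": 0.4,"y": 0.45,"z": 0,"rx": 0,"ry": 0,"rz": -0.06,"claw": 255},{"x": 0.8045,"y": 0.907,"z": 0,"rx": 0,"ry": 0,"rz": -0.1135,"claw": 255},{"x": 0.8045,"y": 0.907,"z": 0,"rx": 0,"ry": 0,"rz": -0.1135,"claw": 255},{"x": 0.8045,"y": 0.907,"z": 0,"rx": 0,"ry": 0,"rz": -0.1135,"claw": 255},{"x": 0.8045,"y": 0.907,"z": 0,"rx": 0,"ry": 0,"rz": -0.1135,"claw": 255},{"x": 0.8045,"y": 0.907,"z": 0,"rx": 0,"ry": 0,"rz": -0.1135,"claw": 255},{"x": 0.8045,"y": 0.907,"z": 0,"rx": 0,"ry": 0,"rz": -0.1135,"claw": 255},{"x": 0.8045,"y": 0.907,"z": 0,"rx": 0,"ry": 0,"rz": -0.1135,"claw": 255},{"x": 0.8045,"y": 0.907,"z": 0,"rx": 0,"ry": 0,"rz": -0.1135,"claw": 255},{"x": 0.8045,"y": 0.907,"z": 0,"rx": 0,"ry": 0,"rz": -0.1135,"claw": 255}])

```text
t: 0.93
tool_pos: [0.4992, -0.2438, 0.2002]
orientation: [-3.132, -0.238, 0.001]
force: [0.5, -1.0, 0.5]
opening: 0.0307
gripper_force: 0.0
```

arm_command(targets=[{"x": 0.23,"y": 0.26,"z": 0,"rx": 0,"ry": 0,"rz": 0,"claw": 255},{"x": 0.23,"y": 0.26,"z": 0,"rx": 0,"ry": 0,"rz": 0,"claw": 255},{"x": 0.23,"y": 0.26,"z": 0,"rx": 0,"ry": 0,"rz": 0,"claw": 255},{"x": 0.23,"y": 0.26,"z": -0.1,"rx": 0,"ry": 0,"rz": 0,"claw": 255},{"x": 0.23,"y": 0.26,"z": -0.16,"rx": 0,"ry": 0,"rz": 0,"claw": 255},{"x": 0.23,"y": 0.26,"z": -0.16,"rx": 0,"ry": 0,"rz": 0,"claw": 255},{"x": 0.23,"y": 0.26,"z": -0.16,"rx": 0,"ry": 0,"rz": 0,"claw": 255},{"x": 0.23,"y": 0.26,"z": -0.16,"rx": 0,"ry": 0,"rz": 0,"claw": 255},{"x": 0.23,"y": 0.26,"z": -0.16,"rx": 0,"ry": 0,"rz": 0,"claw": 255}])

```text
t: 1.68
tool_pos: [0.6139, -0.1173, 0.1227]
orientation: [3.132, 0.236, 0.003]
force: [-0.4, -0.6, 0.9]
opening: 0.0006
gripper_force: 0.0
```

```bash
python3 - <<'E'
from h import *
s=robot.read_state();print(s["tool_pos"],s["orientation"],s["force"],s["opening"])
for n in("wrist","scene"):
    im,d,P,c=cloud(n);cv2.imwrite(f"pics/{n}1.png",im[...,::-1]);np.savez(n+"1.npz",im=im,P=P)
E
```

```text
[ 0.61390191 -0.11727231  0.1226635 ] [3.1315287  0.23620067 0.00327651] [-0.43750649 -0.61333108  0.93814531] 0.0006339647967309645
```

View pics/wrist1.png

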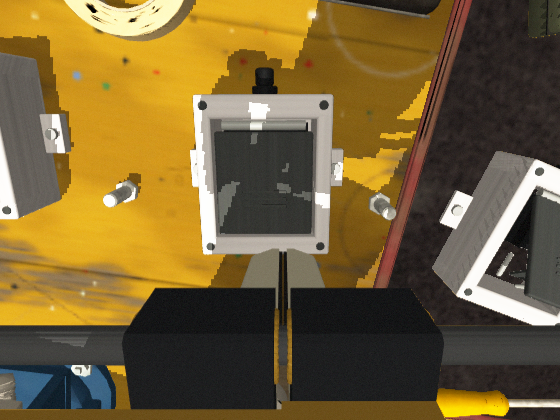

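The wrist view shows the middle hatch shut, with ribs around (265,195), and the tips well clear. Now I'll centre over it and go down near the surface.

arm_command(targets=[{"x": 0.02,"y": 0.0275,"z": 0,"rx": 0,"ry": 0,"rz": 0,"claw": 255},{"x": 0.02,"y": 0.0275,"z": -0.05,"rx": 0,"ry": 0,"rz": 0,"claw": 255},{"x": 0.02,"y": 0.0275,"z": -0.09,"rx": 0,"ry": 0,"rz": 0,"claw": 255},{"x": 0.02,"y": 0.0275,"z": -0.09,"rx": 0,"ry": 0,"rz": 0,"claw": 255},{"x": 0.02,"y": 0.0275,"z": -0.09,"rx": 0,"ry": 0,"rz": 0,"claw": 255},{"x": 0.02,"y": 0.0275,"z": -0.09,"rx": 0,"ry": 0,"rz": 0,"claw": 255}])

```text
t: 2.28
tool_pos: [0.6243, -0.1029, 0.0777]
orientation: [3.132, 0.237, 0.004]
force: [-0.6, 0.0, 0.4]
opening: 0.0004
gripper_force: 0.0
```

```bash
python3 - <<'E'
from h import *
z=np.load("wrist1.npz");im,P=z["im"],z["P"]
m=np.zeros((420,560),bool);m[90:256,190:332]=1
lt=P[m&(im.max(-1)>100)&(abs(P[...,2]-.055)<.004)]
print(cv2.minAreaRect(lt[:,:2].astype(np.float32)*1000),np.median(lt[:,2]))
h=P[140:232,220:308].reshape(-1,3);print(cv2.minAreaRect(P[132:236,214:314].reshape(-1,3)[:,:2].astype(np.float32)*1000),np.median(h[:,2]),P[195,265])
im=robot.read_camera("scene")[0]; cv2.imwrite("pics/s2.png",cv2.resize(im[140:290,170:370,::-1],None,fx=4,fy=4))
E
```

```text
((639.157470703125, -101.36360168457031), (111.19969177246094, 92.21977996826172), 8.83349323272705) 0.054183560683263465
((642.4964599609375, -100.34136199951172), (92.6046371459961, 71.48004150390625), 8.703322410583496) 0.05438891570425647 [ 0.62799247 -0.10378771  0.05504617]
```

View pics/s2.png

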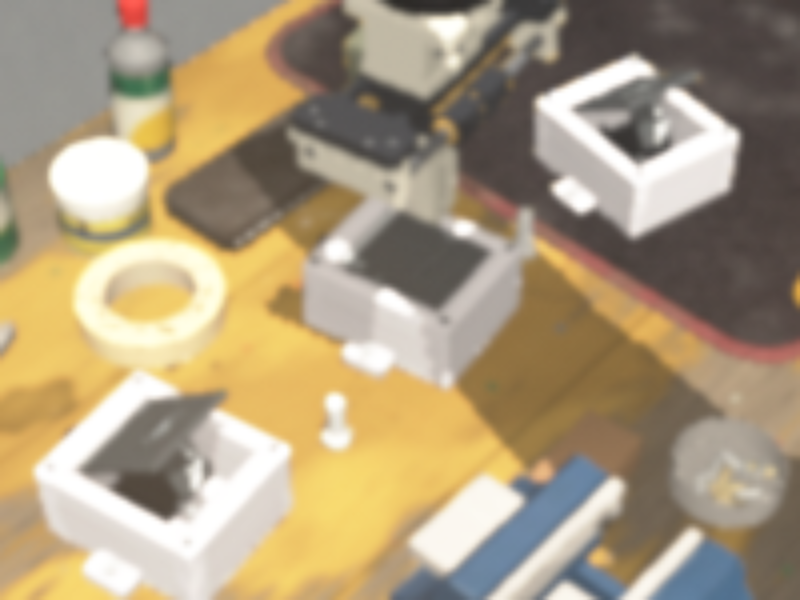

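The scene crop shows the visible finger end at about (435,215), seemingly higher or further than the patch at about (440,270). I'll check it with depth.

```bash
python3 - <<'E'
from h import *
im,d,P,c=cloud("scene"); print(robot.read_state()["tool_pos"])
# crop(435,y)->px
for v in range(176,214,3):
    print(v,[tuple(P[v,u].round(3))+(int(im[v,u].max()),) for u in (272,279,284)])
cv2.imwrite("pics/s3.png",cv2.resize(im[165:245,235:315,::-1],None,fx=7,fy=7,interpolation=cv2.INTER_NEAREST))
E
```

```text
[ 0.6247984  -0.10279147  0.07798836]
176 [(np.float64(0.578), np.float64(-0.033), np.float64(0.22), 74), (np.float64(0.588), np.float64(-0.068), np.float64(0.193), 116), (np.float64(0.585), np.float64(-0.082), np.float64(0.186), 91)]
179 [(np.float64(0.589), np.float64(-0.045), np.float64(0.198), 125), (np.float64(0.613), np.float64(-0.097), np.float64(0.152), 166), (np.float64(0.716), np.float64(-0.241), np.float64(0.005), 121)]
182 [(np.float64(0.583), np.float64(-0.039), np.float64(0.196), 170), (np.float64(0.614), np.float64(-0.099), np.float64(0.141), 168), (np.float64(0.709), np.float64(-0.233), np.float64(0.003), 133)]
185 [(np.float64(0.626), np.float64(-0.087), np.float64(0.133), 192), (np.float64(0.614), np.float64(-0.099), np.float64(0.132), 171), (np.float64(0.698), np.float64(-0.219), np.float64(0.006), 145)]
188 [(np.float64(0.626), np.float64(-0.088), np.float64(0.122), 191), (np.float64(0.615), np.float64(-0.101), np.float64(0.12), 169), (np.float64(0.693), np.float64(-0.214), np.float64(0.001), 157)]
191 [(np.float64(0.627), np.float64(-0.088), np.float64(0.111), 18
[... 811 characters left out ...]
), np.float64(-0.112), np.float64(0.057), 88), (np.float64(0.615), np.float64(-0.121), np.float64(0.056), 86)]
206 [(np.float64(0.63), np.float64(-0.092), np.float64(0.056), 89), (np.float64(0.615), np.float64(-0.101), np.float64(0.059), 87), (np.float64(0.607), np.float64(-0.113), np.float64(0.056), 88)]
209 [(np.float64(0.622), np.float64(-0.083), np.float64(0.057), 90), (np.float64(0.61), np.float64(-0.096), np.float64(0.056), 88), (np.float64(0.602), np.float64(-0.107), np.float64(0.053), 88)]
212 [(np.float64(0.616), np.float64(-0.076), np.float64(0.055), 89), (np.float64(0.603), np.float64(-0.088), np.float64(0.055), 89), (np.float64(0.626), np.float64(-0.135), np.float64(0.006), 138)]
```

View pics/s3.png

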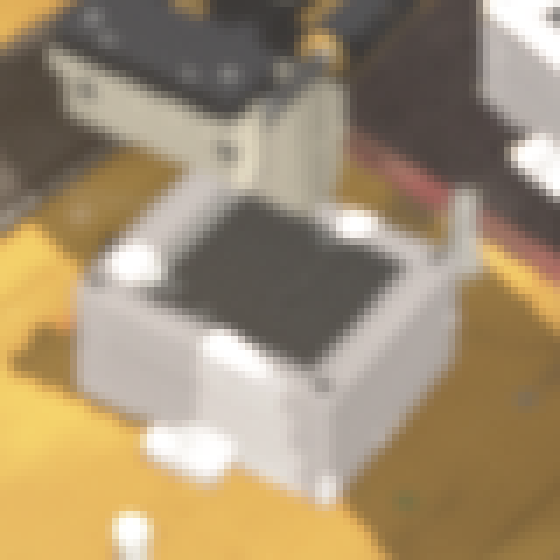

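By depth, the fingertip looks to end near z≈0.095, at the right xy. That's higher than the stated tip length implies, so I'll go down guarded, in small steps with force readings.

arm_command(targets=[{"x": 0,"y": 0,"z": -0.006,"rx": 0,"ry": 0,"rz": 0,"claw": 255},{"x": 0,"y": 0,"z": -0.012,"rx": 0,"ry": 0,"rz": 0,"claw": 255},{"x": 0,"y": 0,"z": -0.016,"rx": 0,"ry": 0,"rz": 0,"claw": 255},{"x": 0,"y": 0,"z": -0.016,"rx": 0,"ry": 0,"rz": 0,"claw": 255},{"x": 0,"y": 0,"z": -0.016,"rx": 0,"ry": 0,"rz": 0,"claw": 255}])

```text
t: 2.8
tool_pos: [0.6231, -0.1019, 0.0671]
orientation: [-3.132, -0.238, 0.001]
force: [0.1, 0.7, -0.1]
opening: 0.0006
gripper_force: 0.0
```

```bash
python3 - <<'E'
from h import *
s=robot.read_state();print(s["tool_pos"],s["force"])
z=np.load("wrist1.npz");im,P=z["im"],z["P"]
for v in range(240,300,6): print(v,P[v,270].round(3),P[v,300].round(3))
im,d,P,c=cloud("scene")
for v in range(188,209,2): print(v,P[v,275].round(3),P[v,279].round(3))
E
```

```text
[ 0.62312834 -0.10188706  0.06706963] [ 0.14317473  0.69240888 -0.11911852]
240 [ 0.595 -0.112  0.054] [ 0.599 -0.133  0.054]
246 [ 0.59  -0.113  0.053] [ 0.594 -0.134  0.054]
252 [ 0.624 -0.111  0.145] [ 0.626 -0.124  0.145]
258 [ 0.624 -0.111  0.153] [ 0.625 -0.124  0.151]
264 [ 0.624 -0.111  0.158] [ 0.626 -0.124  0.158]
270 [ 0.624 -0.111  0.165] [ 0.625 -0.123  0.164]
276 [ 0.624 -0.111  0.171] [ 0.625 -0.123  0.17 ]
282 [ 0.623 -0.112  0.174] [ 0.625 -0.123  0.174]
288 [ 0.65  -0.109  0.23 ] [ 0.651 -0.116  0.23 ]
294 [ 0.649 -0.109  0.232] [ 0.651 -0.116  0.233]
188 [ 0.617 -0.088  0.128] [ 0.612 -0.097  0.125]
190 [ 0.617 -0.088  0.121] [ 0.612 -0.097  0.118]
192 [ 0.618 -0.089  0.113] [ 0.611 -0.096  0.112]
194 [ 0.616 -0.087  0.109] [ 0.612 -0.098  0.104]
196 [ 0.617 -0.088  0.101] [ 0.614 -0.099  0.096]
198 [ 0.646 -0.121  0.054] [ 0.611 -0.097  0.092]
200 [ 0.641 -0.116  0.054] [ 0.633 -0.122  0.055]
202 [ 0.635 -0.109  0.055] [ 0.629 -0.118  0.052]
204 [ 0.629 -0.102  0.057] [ 0.621 -0.109  0.056]
206 [ 0.626 -0.099  0.054] [ 0.617 -0.104  0.056]
208 [ 0.619 -0.091  0.056] [ 0.613 -0.1    0.054]
```

No contact. Both cameras put the real tips about 18 mm behind the reported TCP (tip z ≈ TCP + 0.018), so the nominal tip length is about 32 mm off. Contact should come at a reported TCP of about 0.036. I'll keep going, guarded.

arm_command(targets=[{"x": 0,"y": -0.002,"z": -0.012,"rx": 0,"ry": 0,"rz": 0,"claw": 255},{"x": 0,"y": -0.002,"z": -0.025,"rx": 0,"ry": 0,"rz": 0,"claw": 255},{"x": 0,"y": -0.002,"z": -0.036,"rx": 0,"ry": 0,"rz": 0,"claw": 255},{"x": 0,"y": -0.002,"z": -0.044,"rx": 0,"ry": 0,"rz": 0,"claw": 255},{"x": 0,"y": -0.002,"z": -0.048,"rx": 0,"ry": 0,"rz": 0,"claw": 255},{"x": 0,"y": -0.002,"z": -0.048,"rx": 0,"ry": 0,"rz": 0,"claw": 255}])

```text
t: 3.35
tool_pos: [0.6227, -0.1029, 0.0423]
orientation: [-3.132, -0.238, 0.002]
force: [0.1, -0.4, 0.3]
opening: 0.0003
gripper_force: 0.0
```

```bash
python3 - <<'E'
from h import *
s=robot.read_state();print(s["tool_pos"],s["force"])
im,d,P,c=cloud("scene")
for v in range(196,214,2): print(v,P[v,272].round(3),P[v,275].round(3),P[v,279].round(3))
im,d,P,c=cloud("wrist")
for v in range(234,270,3): print(v,P[v,270].round(3),P[v,300].round(3))
cv2.imwrite("pics/w2.png",im[...,::-1])
E
```

```text
[ 0.62270513 -0.10285698  0.04230218] [ 0.10331444 -0.42266699  0.28986786]
196 [ 0.574 -0.028  0.168] [ 0.617 -0.089  0.101] [ 0.613 -0.099  0.096]
198 [ 0.575 -0.03   0.16 ] [ 0.618 -0.089  0.093] [ 0.613 -0.099  0.09 ]
200 [ 0.576 -0.031  0.153] [ 0.617 -0.088  0.088] [ 0.612 -0.098  0.084]
202 [0.114 0.489 0.795] [ 0.617 -0.088  0.081] [ 0.613 -0.099  0.075]
204 [ 0.635 -0.097  0.056] [ 0.618 -0.09   0.072] [ 0.613 -0.099  0.069]
206 [ 0.632 -0.094  0.053] [ 0.625 -0.098  0.055] [ 0.613 -0.099  0.062]
208 [ 0.627 -0.089  0.053] [ 0.62  -0.092  0.056] [ 0.613 -0.099  0.055]
210 [ 0.622 -0.083  0.053] [ 0.613 -0.085  0.058] [ 0.608 -0.094  0.055]
212 [ 0.616 -0.077  0.055] [ 0.61  -0.081  0.055] [ 0.604 -0.089  0.053]
234 [ 0.638 -0.095  0.055] [ 0.64  -0.11   0.054]
237 [ 0.636 -0.095  0.054] [ 0.638 -0.11   0.054]
240 [ 0.635 -0.095  0.055] [ 0.637 -0.11   0.055]
243 [ 0.633 -0.096  0.054] [ 0.635 -0.11   0.054]
246 [ 0.632 -0.096  0.055] [ 0.634 -0.111  0.054]
249 [ 0.633 -0.096  0.061] [ 0.632 -0.111  0.053]
252 [ 0.633 -0.096  0.065] [ 0.635 -0.11   0.065]
255 [ 0.633 -0.096  0.068] [ 0.635 -0.11   0.068]
258 [ 0.633 -0.096  0.073] [ 0.635 -0.11   0.072]
261 [ 0.633 -0.096  0.076] [ 0.635 -0.109  0.075]
264 [ 0.632 -0.097  0.078] [ 0.635 -0.109  0.079]
267 [ 0.633 -0.097  0.082] [ 0.635 -0.109  0.082]
```

View pics/w2.png

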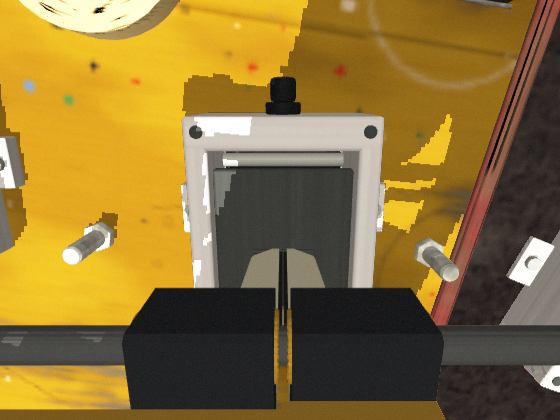

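The tips are centred across the hatch, about 5 mm above the patch. Now I'll press gently.

arm_command(targets=[{"x": 0,"y": 0,"z": -0.004,"rx": 0,"ry": 0,"rz": 0,"claw": 255},{"x": 0,"y": 0,"z": -0.008,"rx": 0,"ry": 0,"rz": 0,"claw": 255},{"x": 0,"y": 0,"z": -0.012,"rx": 0,"ry": 0,"rz": 0,"claw": 255},{"x": 0,"y": 0,"z": -0.014,"rx": 0,"ry": 0,"rz": 0,"claw": 255},{"x": 0,"y": 0,"z": -0.014,"rx": 0,"ry": 0,"rz": 0,"claw": 255}])

```text
t: 3.87
tool_pos: [0.6235, -0.103, 0.0364]
orientation: [3.132, 0.238, 0.0]
force: [-0.1, -0.1, 0.3]
opening: 0.0004
gripper_force: 0.2
```

```bash
cat > chk.py <<'E'
from h import *
s=robot.read_state();print(s["t"],s["tool_pos"],s["force"])
im,d,P,c=cloud("wrist")
h=P[180:245,225:345]; print("hatch z by row (far->near)",np.median(h[...,2],1)[::8].round(4), "x",np.median(h[...,0],1)[::8].round(3))
E
python3 chk.py
```

```text
3.8667 [ 0.62347022 -0.10304231  0.03637724] [-0.11005964 -0.05815737  0.27817093]
hatch z by row (far->near) [0.0537 0.0536 0.0535 0.0535 0.0533 0.0533 0.0532 0.0532 0.0532] x [0.667 0.663 0.659 0.655 0.652 0.648 0.644 0.64  0.636]
```

The hatch slopes slightly, so contact has just begun. I'll go 2.5 mm further.

arm_command(targets=[{"x": 0,"y": 0,"z": -0.002,"rx": 0,"ry": 0,"rz": 0,"claw": 255},{"x": 0,"y": 0,"z": -0.004,"rx": 0,"ry": 0,"rz": 0,"claw": 255},{"x": 0,"y": 0,"z": -0.005,"rx": 0,"ry": 0,"rz": 0,"claw": 255},{"x": 0,"y": 0,"z": -0.005,"rx": 0,"ry": 0,"rz": 0,"claw": 255}])

```text
t: 4.25
tool_pos: [0.6234, -0.1031, 0.0339]
orientation: [3.133, 0.238, -0.0]
force: [-0.9, -0.3, 2.4]
opening: 0.0007
gripper_force: 1.2
```

```bash
python3 chk.py
```

```text
4.25 [ 0.623374   -0.10305511  0.03389845] [-0.90726774 -0.33047139  2.40730835]
hatch z by row (far->near) [0.0533 0.0529 0.0527 0.0525 0.052  0.0519 0.0514 0.0513 0.051 ] x [0.667 0.663 0.66  0.656 0.652 0.648 0.644 0.64  0.636]
```

The hatch is tilted about -0.07 rad at 2.4 N, which is past the latch point. Now I'll draw back straight up.

arm_command(targets=[{"x": 0,"y": 0,"z": 0.03,"rx": 0,"ry": 0,"rz": 0,"claw": 255},{"x": 0,"y": 0,"z": 0.09,"rx": 0,"ry": 0,"rz": 0,"claw": 255},{"x": 0,"y": 0,"z": 0.16,"rx": 0,"ry": 0,"rz": 0,"claw": 255},{"x": 0,"y": 0,"z": 0.23,"rx": 0,"ry": 0,"rz": 0,"claw": 255},{"x": 0,"y": 0,"z": 0.3,"rx": 0,"ry": 0,"rz": 0,"claw": 255},{"x": 0,"y": 0,"z": 0.36,"rx": 0,"ry": 0,"rz": 0,"claw": 255},{"x": -0.1,"y": 0,"z": 0.4,"rx": 0,"ry": 0,"rz": 0,"claw": 255},{"x": -0.16,"y": 0,"z": 0.4,"rx": 0,"ry": 0,"rz": 0,"claw": 255},{"x": -0.2,"y": 0,"z": 0.4,"rx": 0,"ry": 0,"rz": 0,"claw": 255},{"x": -0.2,"y": 0,"z": 0.4,"rx": 0,"ry": 0,"rz": 0,"claw": 255}])

```text
t: 5.13
tool_pos: [0.5209, -0.103, 0.2346]
orientation: [3.132, 0.237, 0.0]
force: [-1.3, 0.2, 0.4]
opening: 0.0004
gripper_force: 0.0
```

arm_command(targets=[{"x": 0,"y": 0,"z": 0,"rx": 0,"ry": 0,"rz": 0,"claw": 255},{"x": 0,"y": 0,"z": 0,"rx": 0,"ry": 0,"rz": 0,"claw": 255},{"x": 0,"y": 0,"z": 0,"rx": 0,"ry": 0,"rz": 0,"claw": 255},{"x": 0,"y": 0,"z": 0,"rx": 0,"ry": 0,"rz": 0,"claw": 255},{"x": 0,"y": 0,"z": 0,"rx": 0,"ry": 0,"rz": 0,"claw": 255},{"x": 0,"y": 0,"z": 0,"rx": 0,"ry": 0,"rz": 0,"claw": 255},{"x": 0,"y": 0,"z": 0,"rx": 0,"ry": 0,"rz": 0,"claw": 255},{"x": 0,"y": 0,"z": 0,"rx": 0,"ry": 0,"rz": 0,"claw": 255},{"x": 0,"y": 0,"z": 0,"rx": 0,"ry": 0,"rz": 0,"claw": 255},{"x": 0,"y": 0,"z": 0,"rx": 0,"ry": 0,"rz": 0,"claw": 255}])

```text
t: 5.97
tool_pos: [0.5234, -0.103, 0.2339]
orientation: [-3.133, -0.238, 0.0]
force: [-0.5, 0.6, -0.5]
opening: 0.0004
gripper_force: 0.0
```

arm_command(targets=[{"x": 0,"y": 0,"z": 0,"rx": 0,"ry": 0,"rz": 0,"claw": 255},{"x": 0,"y": 0,"z": 0,"rx": 0,"ry": 0,"rz": 0,"claw": 255},{"x": 0,"y": 0,"z": 0,"rx": 0,"ry": 0,"rz": 0,"claw": 255},{"x": 0,"y": 0,"z": 0,"rx": 0,"ry": 0,"rz": 0,"claw": 255},{"x": 0,"y": 0,"z": 0,"rx": 0,"ry": 0,"rz": 0,"claw": 255},{"x": 0,"y": 0,"z": 0,"rx": 0,"ry": 0,"rz": 0,"claw": 255},{"x": 0,"y": 0,"z": 0,"rx": 0,"ry": 0,"rz": 0,"claw": 255},{"x": 0,"y": 0,"z": 0,"rx": 0,"ry": 0,"rz": 0,"claw": 255},{"x": 0,"y": 0,"z": 0,"rx": 0,"ry": 0,"rz": 0,"claw": 255},{"x": 0,"y": 0,"z": 0,"rx": 0,"ry": 0,"rz": 0,"claw": 255}])

```text
t: 6.8
tool_pos: [0.5234, -0.103, 0.2339]
orientation: [-3.133, -0.238, -0.0]
force: [0.2, 0.6, 0.8]
opening: 0.0005
gripper_force: 0.0
```

```bash
python3 - <<'E'
from h import *
s=robot.read_state();print(s["t"],s["tool_pos"],s["force"])
im=robot.read_camera("scene")[0]; a=cv2.resize(im[140:290,170:370,::-1],(400,300)); w=cv2.resize(robot.read_camera("wrist")[0][...,::-1],(400,300))
cv2.imwrite("pics/end.png",np.hstack([a,w]))
E
```

```text
6.8 [ 0.52341165 -0.1029893   0.23394248] [0.19857741 0.56146861 0.82002864]
```

View pics/end.png

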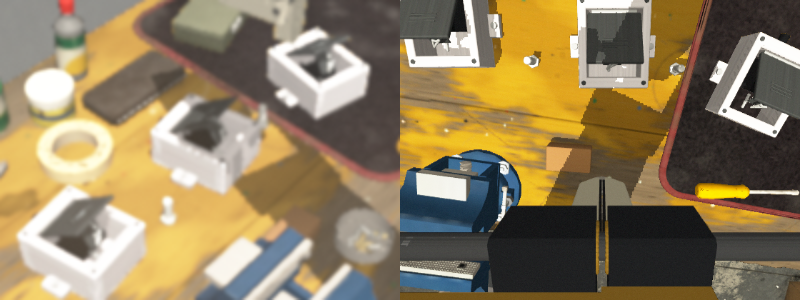

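The middle hatch stands open in both views (scene (205,125), wrist (615,40)). The other two hatches are still open, the bolts, cork, tape and screwdriver are in place, and the robot is clear.

```bash
python3 -c "
from plant import robot; print(robot.close_job())"
```

```text
the job is handed in; nothing more can be done
None
```

The middle logger's hatch was pressed once at about 2.4 N, sprang open and was still open after more than 1.5 s untouched; the other two hatches are still open, the loose things look undisturbed, and the job is handed in.

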